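Make up the table caddy

TASK

Supper is outside tonight, so make up the wooden table caddy: stand the oil bottle, the salt shaker and the pepper mill upright in their pockets and lay the matchbox flat in its own, each in the pocket that is made for it, right down on its floor, and set the glass bottle down rather than dropping it. The washing-up liquid and the spice jar look the part but do not go to the table: leave them standing where they are.

Things in the scene. Friction and masses are not known exactly. Their poses are not given: they have to be found in the camera images.
- oil_mid (a point): Olive-oil bottle: green glass, paper label, square body 56 x 56 mm up to 101 mm, then a sloping shoulder and a black cap 32 mm in diameter; 128 mm high in all, about 0.36 kg, loose, standing. The point is on its axis, 64 mm above its underside; z up, x and y square to its flat sides. Grip it across two opposite flat sides, high enough for the cap to clear the gripper.
- mill_mid (a point): Small turned pepper mill of dark grey metal with a thin bright steel band and a steel button on top: round, 34 mm in diameter at foot and head (27 to 33 mm between), 100 mm high, about 0.1 kg, loose, standing. The point is on its axis, 50 mm above its underside; z up.
- salt_mid (a point): Salt shaker: white and pale blue round bottle, 51 mm in diameter, with a fixed blue cap (45 mm in diameter, the top 29 mm) by which it can be held; the body is straight up to 88 mm; 130 mm high, about 0.28 kg, loose, standing. The point is on its axis, 65 mm above its underside; z up.
- matches_mid (a point): Matchbox lying flat: 36 mm (its x) by 53 mm (its y) by 16 mm high, brown and ochre, closed, about 20 g, loose. The point is its centre, 8 mm above its underside; z up.
- soap_mid (a point): Look-alike, to be left alone: washing-up liquid, a green plastic bottle of oval section, 60 x 68 mm, with a red spout, 229 mm high, loose, standing. The point is half-way up, 115 mm above its underside.
- jar_mid (a point): Look-alike, to be left alone: spice jar of glass with a dark green cap, round, 46 mm in diameter, 106 mm high, loose, standing among the things at the front (two more like it stand far back by the wall). The point is half-way up, 53 mm above its underside.
- bay_square_floor (a point): Pocket for the oil bottle: square, 71 x 71 mm, 18 mm deep, black-floored, in a pale 85 mm wooden block. Four such blocks lie two by two, in any arrangement, in a fixed dark wooden tray (190 mm outside, rim 40 mm above the worktop); their tops are 32 mm above the worktop. Two steel grips stand out 17 mm. Point: centre of the pocket floor, z up, x and y along the block's sides.
- bay_round_floor (a point): Pocket for the salt shaker: the larger round one, 66 mm in diameter, 18 mm deep, in one of the blocks of the wooden tray; the block's top is 32 mm above the worktop. A microwave oven 268 mm high, with a toaster on it, stands behind to the left (beyond x = 0.55 m, y from 0.16 to 0.64 m): carry things round its near side. Point: centre of the pocket floor, z up, x and y along the block's sides.
- bay_small_floor (a point): Pocket for the pepper mill: the smaller round one, 49 mm in diameter, 18 mm deep, in one of the blocks of the wooden tray; the block's top is 32 mm above the worktop. Point: centre of the pocket floor, z up, x and y along the block's sides.
- bay_oblong_floor (a point): Pocket for the matchbox: oblong, 50 mm (its x) by 67 mm (its y), 9 mm deep, so that the box lies in it lengthwise and stands 7 mm proud of the block (top 32 mm above the worktop). Point: centre of the pocket floor, z up, x and y along the block's sides.
There are look-alikes about, which are no part of the job. Leave any red look-alike of the part that bears salt_mid alone.

How it is judged:
At the end, for the whole second after the job is handed in: Oil bottle, mill and shaker stand upright (0.10 rad) and the matchbox lies flat, each at rest within 12 mm of the centre of its own pocket and 4 mm of its floor; washing-up liquid and spice jar upright within 25 mm of where they were (horizontal distance between oil_mid and bay_square_floor below 0.012 m and z of oil_mid in the frame of bay_square_floor between 0.06 and 0.068 m and angle between each of oil_mid, mill_mid, salt_mid, matches_mid, soap_mid, jar_mid's own z axis and vertical below 0.1 rad and horizontal distance between mill_mid and bay_small_floor below 0.012 m and z of mill_mid in the frame of bay_small_floor between 0.046 and 0.054 m and horizontal distance between salt_mid and bay_round_floor below 0.012 m and z of salt_mid in the frame of bay_round_floor between 0.061 and 0.069 m and horizontal distance between matches_mid and bay_oblong_floor below 0.012 m and z of matches_mid in the frame of bay_oblong_floor between 0.004 and 0.012 m and distance of each of soap_mid, jar_mid from where it was at the start of the episode below 0.025 m and linear speed of each of oil_bottle, pepper_mill, salt_shaker, matchbox below 0.02 m/s and angular speed of each of oil_bottle, pepper_mill, salt_shaker, matchbox below 0.2 rad/s); the robot touches nothing.
It fails at once if the washing-up liquid or the spice jar is knocked over, or carried or pushed more than 40 mm (distance of any of soap_mid, jar_mid from where it was at the start of the episode above 0.04 m or angle between any of soap_mid, jar_mid's own z axis and vertical above 0.5 rad).
It fails at once if the oil bottle, the salt shaker or the pepper mill falls over (angle between any of oil_mid, salt_mid, mill_mid's own z axis and vertical above 1 rad).
It fails at once if the glass oil bottle is dropped into its pocket from a height, with an impact over 180 N, instead of being set down (contact force between oil_bottle and bay_square above 180 N).
It also fails if it takes over 112 s, if anything falls off the work surface, if the arm or the gripper's body presses on something with over 40 N, if the wrist force passes 120 N, or if a joint passes its speed limit or range.

ROBOT

A 6-joint arm with a two-finger parallel gripper is mounted at the origin on a cart in front of the work surface, level with it; the furniture and walls round the work are solid. World frame = base frame: x ahead of the robot, y to its left, z up, the work surface at z = 0. Lengths are in m, angles in rad, forces in N, time in s.
With the tool pointing down it reaches from about 0.375 to 0.9 m from the base axis. Payload 3.1 kg.
Tool frame: the origin (TCP) lies where the fingers leave the gripper's body, on its centre line; the fingertips stand 70 mm ahead of it and the grasp point (between the pads) lies 51 mm ahead of it; z points along the fingers, y is the line along which they close (so a half turn about z gives the same grasp; the last joint's range is limited). The gripper opens to 87 mm and grips with 3 to 60 N. Pads are 19 mm wide; open, the fingers measure 117 mm over their backs; the gripper's body (75 mm by 190 mm) begins 51 mm behind the grasp point.
Start: joints at [1.069, 0.527, 1.433, -0, 1.181, -0.178], TCP at [0.199, 0.593, 0.292] pointing down, gripper open.
Joint ranges: [-3.08, 3.08], [-0.75, 2.2], [0.22, 2.44], [-1.43, 4.57], [0, 2.65], [-2.85, 2.85]. Speed limits (rad/s): [2.79, 2.79, 3.14, 3.14, 3.14, 3.14].

INTERFACE

Orientations are given as a unit quaternion [x, y, z, w].
In Python, from rig import robot gives the robot as it stands.
- The arm moves only by the tool send_rows, never from a script. Its argument "deltas" is text: rows parted by semicolons, each of 7 numbers parted by spaces: the shift along the tool's x, y, z in mm, then the turn, a rotation vector about the tool's x, y, z in degrees, then the opening, from 0 (shut) to 1 (fully open). A call has 1 to 10 rows; each row shifts and turns the commanded pose from where the row before left it, along the tool's axes as they then stand; what a row does not reach is not made up. A row lasts 1/8 s, in which the tool goes at most 62.5 mm and 10.7 degrees, less where a joint would pass 70% of its speed; a pose out of reach is approached as far as the arm can. A call is refused whole if a number of a shift passes 62.5 or a number of a turn 10.7, either way. A call with a gripper value outside its range is refused whole. The fingers move at their own pace and stop on an object; "newtons" is the grip in N (left out, the last holds). Time passes only in rows, so rows that do not move let the fingers close. It gives the time, the measured TCP pose, the force, the opening and the grip force at its end, in the units of the state.
- robot.get_obs(): the state, without advancing time (a new reading comes with each control period).
- robot.camera(name): name is "side" or "top" or "wrist"; returns a dict with "image" (480x640x3 uint8, red, green, blue), "depth" (480x640 float32, m along the optical axis (not along the pixel's ray), 0 where there is no reading), "fovy" (degrees; the focal length in pixels is half the picture's height over the tangent of half this angle, whatever the lens; pixels are square), "cx", "cy" (the principal point, pixels), "k1" (the pictures are not rectified: a ray, as slopes to the right and down, at radius r is drawn at 1 + k1 r^2 times it, then the intrinsics apply), "rvec" (rotation vector, rad) and "tvec" (3), from world to camera coordinates, as OpenCV has them. Camera axes: x right, y down, z forward; pixel columns grow to the right and rows downward; lengths in m; the calibration is good to about 2 mm. A picture is of the moment at which its call begins.
- robot.hand_in(): hands the job in; it is judged then, once.
Trained networks look in the newest picture that a camera, given by its name, has taken for a name from the list of things; names that differ only in an ending like _2 or _b are one class to them, and where a whole thing is asked for, a point or a joint stands for the part that bears it (a point fixed in the world has none). Each returns a list of dicts, best first, with "p" (0 to 1); they miss things now and then, are a little off and sometimes report something else, mostly with a low value. They report only what shows in the picture. A call takes as long as a camera call. They do not tell look-alikes from the thing itself.
- robot.find_in(camera, thing): "box" ([left, top, right, bottom] in pixels, round what is visible of it).
- robot.cut_out(camera, thing): "region" (480x640 bool, what is visible of it) and "box" ([left, top, right, bottom] in pixels, round what is visible of it).
The state is a dict: "time": time; "q": joint angles; "joint_velocities": joint speeds; "joint_torque": joint torques, N m; "position": TCP position; "tool_rot": TCP orientation; "ft_force": force on the tool from outside, world axes, zero at the start; "moment": the same for the moment, N m; "grip_width": finger opening in m; "grip_force": force on a finger pad.
Only numpy, scipy, OpenCV 4.12 (cv2) and the standard library are available. Lean on these libraries where they do the work, as an engineer would, in place of code of your own. Each camera call takes 0.05 s, during which the arm holds its last target. There are 200 camera calls.

## Working session

There is one attempt and no reset: what is moved stays moved. The work goes in short steps, Python scripts to look and compute and a tool call to move; the robot and the scene stay as the last step left them, time stands still between calls to the robot, and variables do not carry over. Pictures are saved under pics/ and viewed, at most 14 in all, crops included, and the job is handed in when it is done.

Besides the shell and the picture viewer there is one more tool, called after "Emit:" as name(argument=value, ...) on one line, values as JSON. send_rows: Moves the arm, as the interface text tells. Its arguments: {"type":"object","properties":{"deltas":{"type":"string"},"newtons":{"type":"number"}},"required":["deltas"]}

```bash
ls; mkdir -p pics
cat > h.py <<'E'
import numpy as np, cv2
from scipy.spatial.transform import Rotation as R
from rig import robot
def pts(c, mask=None):
    """world points (and pixel uv) for the masked depth pixels"""
    d=c["depth"]; m=(d>0) if mask is None else (mask&(d>0))
    v,u=np.nonzero(m); f=240/np.tan(np.radians(c["fovy"])/2)
    a=(u-c["cx"])/f; b=(v-c["cy"])/f; x,y=a.copy(),b.copy()
    for _ in range(8):
        s=1+c["k1"]*(x*x+y*y); x,y=a/s,b/s
    z=d[v,u]; P=np.c_[x*z,y*z,z]
    M=R.from_rotvec(np.ravel(c["rvec"])).as_matrix()
    return (P-np.ravel(c["tvec"]))@M, u, v
def save(c,n): cv2.imwrite(f"pics/{n}.png",c["image"][:,:,::-1])
E
python3 - <<'E'
from h import *
o=robot.get_obs(); print(o["position"],o["tool_rot"],o["grip_width"],o["time"])
for cam in ("top","side"):
    c=robot.camera(cam); save(c,cam)
    print(cam,c["fovy"],c["k1"],R.from_rotvec(np.ravel(c["rvec"])).as_matrix().T@-np.ravel(c["tvec"]))
    for t in "oil_mid mill_mid salt_mid matches_mid soap_mid jar_mid bay_square_floor bay_round_floor bay_small_floor bay_oblong_floor".split():
        for r in robot.cut_out(cam,t)[:3]:
            P,_,_=pts(c,r["region"])
            if len(P): print(t,round(r["p"],2),np.round(r["box"]),len(P),"med",np.round(np.median(P,0),3),"lo",np.round(np.percentile(P,3,axis=0),3),"hi",np.round(np.percentile(P,97,axis=0),3))
E
```

```text
pics
[0.19854309 0.59201008 0.29128146] [ 1.61180231e-01  9.86924392e-01 -1.02684919e-03 -3.50098664e-04] 0.08735905455966284 0.0
top 52.313350888337816 -0.02121496182967372 [0.36424469 0.04090619 1.2486988 ]
oil_mid 0.72 [200. 244. 233. 269.] 781 med [0.464 0.281 0.107] lo [0.439 0.262 0.014] hi [0.494 0.316 0.13 ]
mill_mid 0.79 [151. 249. 170. 262.] 235 med [0.467 0.423 0.077] lo [0.454 0.416 0.012] hi [0.481 0.44  0.098]
salt_mid 0.86 [414. 277. 447. 299.] 531 med [ 0.404 -0.223  0.125] lo [ 0.382 -0.251  0.024] hi [ 0.425 -0.209  0.133]
salt_mid 0.79 [308. 154. 334. 183.] 547 med [0.685 0.036 0.122] lo [0.672 0.014 0.004] hi [0.714 0.059 0.132]
matches_mid 0.73 [464. 278. 488. 301.] 341 med [ 0.411 -0.356  0.017] lo [ 0.386 -0.381  0.002] hi [ 0.436 -0.336  0.022]
matches_mid 0.61 [412. 279. 446. 300.] 522 med [ 0.403 -0.223  0.125] lo [ 0.382 -0.251  0.029] hi [ 0.425 -0.209  0.133]
soap_mid 0.89 [168. 281. 207. 306.] 880 med [0.385 0.332 0.143] lo [0.357 0.32  0.011] hi [0.415 0.357 0.228]
bay_square_floor 0.68 [334. 204. 379. 241.] 1173 med [ 0.573 -0.055  0.017] lo [ 0.528 -0
[... 1210 characters left out ...]
70. 325.] 373 med [0.427 0.222 0.103] lo [0.4   0.198 0.049] hi [0.442 0.239 0.107]
bay_square_floor 0.75 [316. 222. 351. 246.] 662 med [ 0.578 -0.071  0.015] lo [ 0.534 -0.098  0.01 ] hi [ 0.615 -0.013  0.032]
bay_round_floor 0.97 [313. 243. 348. 264.] 738 med [0.558 0.014 0.027] lo [ 0.513 -0.014  0.01 ] hi [0.594 0.065 0.033]
bay_small_floor 0.64 [349. 222. 385. 246.] 761 med [ 0.493 -0.085  0.029] lo [ 0.448 -0.12   0.011] hi [ 0.533 -0.031  0.034]
bay_small_floor 0.35 [346. 245. 381. 268.] 749 med [0.472 0.001 0.026] lo [ 0.43  -0.034  0.019] hi [0.512 0.043 0.033]
bay_oblong_floor 0.95 [345. 248. 380. 268.] 747 med [ 0.473 -0.     0.026] lo [ 0.43  -0.034  0.019] hi [0.513 0.041 0.033]
```

View pics/top.png

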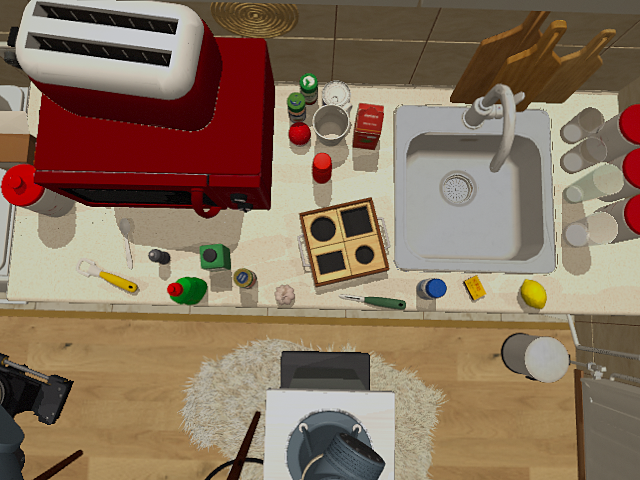

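View pics/side.png

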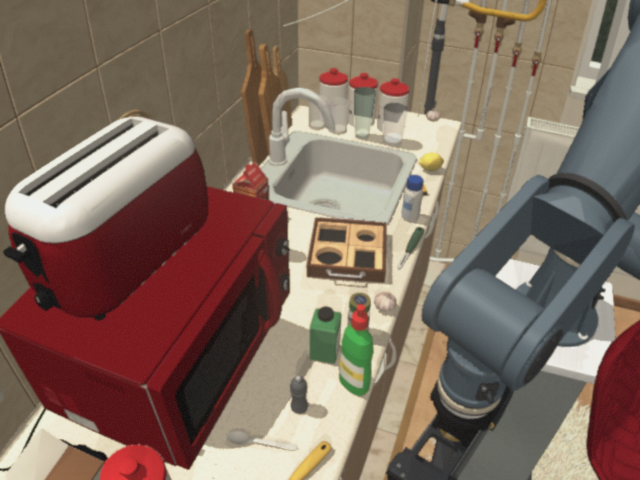

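The top view shows the tray at about (345,240) px. Its pockets are round (323,228), square (357,220), oblong (331,262) and small (365,254). The oil bottle is at (214,257), mill (158,256), soap (187,290), jar (244,278), salt (432,288) and matchbox (474,288); the red look-alike is at (321,165). The side view agrees.

```bash
cat >> h.py <<'E'
def plan(*way, z=None, spd=58, rot=10):
    """way: (x,y,ztcp,yawdeg of closing line) -> rows text (tool down, tilt corrected), from the present pose"""
    o=robot.get_obs(); p=np.array(o["position"]); r=R.from_quat(o["tool_rot"]); out=[]
    for x,y,zz,yaw in way:
        cy=r.as_matrix()[:,1]; c=np.degrees(np.arctan2(cy[1],cy[0]))
        d=(yaw-c+90)%180-90; t=np.radians(c+d)
        ty=np.array([np.cos(t),np.sin(t),0]); tz=np.array([0,0,-1.]); tx=np.cross(ty,tz)
        G=R.from_matrix(np.c_[tx,ty,tz]); rv=(r.inv()*G).as_rotvec()
        g=np.array([x,y,zz]); n=int(max(np.ceil(np.linalg.norm(g-p)/spd*1e3),np.ceil(np.degrees(np.linalg.norm(rv))/rot),1))
        for i in range(n):
            s=r.inv().apply((g-p)/n)*1e3; out.append(np.r_[s,np.degrees(rv)/n]); r=r*R.from_rotvec(rv/n)
        p=g; print("n",n)
    print("; ".join(" ".join(f"{v:.1f}" for v in q) for q in out)); print(len(out),"rows; now",np.round(o["position"],4),"t",o["time"],"q6",round(o["q"][5],2))
E
python3 - <<'E'
from h import *
for cam in ("top","side"):
    c=robot.camera(cam)
    for t,lo,hi in (("oil_mid",.05,.101),("oil_mid",.122,.14),("mill_mid",.09,.11),("salt_mid",.122,.14),("matches_mid",.012,.03),("soap_mid",.1,.16),("jar_mid",.1,.112)):
        for r in robot.cut_out(cam,t)[:1]:
            P,_,_=pts(c,r["region"]); P=P[(P[:,2]>lo)&(P[:,2]<hi)]
            if len(P)<10: continue
            q=cv2.minAreaRect((P[:,:2]*1e3).astype(np.float32)); print(cam,t,lo,len(P),np.round(q[0],1),np.round(q[1],1),round(q[2],1))
    # pocket floors / tray rim
    P,u,v=pts(c); I=c["image"].astype(int)
    box=(abs(P[:,0]-.52)<.13)&(abs(P[:,1]+.023)<.13)
    g=I[v,u].max(1)
    k=box&(P[:,2]>.0365)&(P[:,2]<.05); q=cv2.minAreaRect((P[k,:2]*1e3).astype(np.float32)); print("rim",k.sum(),q)
    m=np.zeros((480,640),np.uint8); kk=box&(g<60)&(P[:,2]<.03); m[v[kk],u[kk]]=1
    n,l,s,_=cv2.connectedComponentsWithStats(m)
    for i in range(1,n):
        if s[i,4]>80:
            a=(l[v,u]==i); q=cv2.minAreaRect((P[a,:2]*1e3).astype(np.float32)); print(" dark",s[i],np.round(q[0],1),np.round(q[1],1),round(q[2],1),np.round(np.median(P[a,2]),3))
plan((.35,.5,.38,60),(.48,.15,.38,15),(.47,-.02,.36,15))
E
```

```text
top oil_mid 0.05 129 [466.6 285.7] [54.6 45.7] 7.0
top oil_mid 0.122 148 [467.6 291.2] [30.6 28.2] 89.8
top mill_mid 0.09 25 [468.6 432.3] [19.  11.9] 89.8
top salt_mid 0.122 296 [ 404.1 -232.8] [43.4 42.2] 36.9
top matches_mid 0.012 303 [ 412.2 -357.7] [52.5 37.2] 26.8
top soap_mid 0.1 271 [384.5 341.2] [35.  63.7] 70.2
top jar_mid 0.1 285 [419.8 215.8] [42.2 42.9] 2.2
rim 982 ((513.140869140625, -0.1173095703125), (189.86465454101562, 265.69732666015625), 14.243608474731445)
 dark [341 206  31  31 675] [574.7 -56.2] [68.2 67.1] 14.5 0.015
 dark [311 217  25  24 454] [552.6  28.9] [60.6 58.8] 48.3 0.015
 dark [356 246  18  18 247] [488.7 -77.3] [44.7 42.2] 47.4 0.015
 dark [316 251  30  23 467] [467.4   7.5] [46.9 64.4] 14.3 0.024
side oil_mid 0.05 530 [455.9 303.6] [74.7 38.1] 48.5
side oil_mid 0.122 167 [469.1 291.2] [29.4 33.2] 18.6
side mill_mid 0.09 26 [469.7 433.4] [8.2 8.3] 79.9
side salt_mid 0.122 138 [ 405.7 -230.8] [41.2 42.8] 78.6
side matches_mid 0.012 25 [ 391.2 -363.1] [12.1 37.7] 11.0
side soap_mid 0.1 753 [388.1 356.8] [32.3 63. ] 83.4
side jar_mid 0.1 255 [421.2 216.1] [43.6 42. ] 13.5
rim 528 ((520.8472290039062, -21.568588256835938), (189.12132263183594, 196.50877380371094), 13.956252098083496)
n 4
n 7
n 3
-43.2 -9.9 -21.9 0.0 0.0 2.9; -43.6 -7.7 -21.9 0.0 0.0 2.9; -44.0 -5.5 -21.9 0.0 0.0 2.9; -44.2 -3.3 -21.9 0.0 0.0 2.9; -41.1 -34.0 -0.0 -0.0 -0.0 6.4; -44.6 -29.2 -0.0 -0.0 -0.0 6.4; -47.6 -24.0 -0.0 -0.0 -0.0 6.4; -50.0 -18.5 -0.0 -0.0 -0.0 6.4; -51.8 -12.8 -0.0 -0.0 -0.0 6.4; -52.9 -6.9 -0.0 -0.0 -0.0 6.4; -53.3 -1.0 -0.0 -0.0 -0.0 6.4; -53.9 -17.9 6.7 -0.0 -0.0 -0.0; -53.9 -17.9 6.7 -0.0 -0.0 -0.0; -53.9 -17.9 6.7 -0.0 -0.0 -0.0
14 rows; now [0.1988 0.5925 0.2923] t 1.9 q6 -0.18
```

Emit:
send_rows(deltas="-43 -10 -22 0 0 3 1; -43.5 -8 -22 0 0 3 1; -44 -5.5 -22 0 0 3 1; -44 -3 -22 0 0 3 1; -41 -34 0 0 0 6.4 1; -44.5 -29 0 0 0 6.4 1; -47.5 -24 0 0 0 6.4 1; -50 -18.5 0 0 0 6.4 1; -52 -13 0 0 0 6.4 1; -53 -7 0 0 0 6.4 1")

```text
time: 3.15
position: [0.4585, 0.1971, 0.3805]
tool_rot: [0.568, 0.823, 0.0, 0.0]
ft_force: [0.1, 0.1, -0.7]
grip_width: 0.087
grip_force: 0.0
```

Emit:
send_rows(deltas="-53 -1 0 0 0 6.4 1; -54 -18 7 0 0 0 1; -54 -18 7 0 0 0 1; -54 -18 7 0 0 0 1; 0 0 0 0 0 0 1; 0 0 0 0 0 0 1")

```text
time: 3.9
position: [0.4648, -0.0214, 0.3593]
tool_rot: [0.612, 0.791, 0.0, -0.0]
ft_force: [-0.2, -0.1, 1.0]
grip_width: 0.087
grip_force: 0.0
```

Run:
```python
from h import *
c=robot.camera("wrist"); save(c,"w1"); print(c["fovy"],c["k1"])
P,u,v=pts(c); I=c["image"].astype(int)
box=(abs(P[:,0]-.52)<.13)&(abs(P[:,1]+.023)<.13)
k=box&(P[:,2]>.0365)&(P[:,2]<.05); q=cv2.minAreaRect((P[k,:2]*1e3).astype(np.float32)); print("rim",k.sum(),q)
m=np.zeros((480,640),np.uint8); kk=box&(I[v,u].max(1)<60)&(P[:,2]<.03); m[v[kk],u[kk]]=1
n,l,s,_=cv2.connectedComponentsWithStats(m)
for i in range(1,n):
    if s[i,4]>400:
        a=(l[v,u]==i); q=cv2.minAreaRect((P[a,:2]*1e3).astype(np.float32)); print(" dark",s[i],np.round(q[0],1),np.round(q[1],1),round(q[2],1),np.round(np.median(P[a,2]),3))
plan((.42,-.20,.30,0),(.40,-.34,.22,26.8))
```

```text
60.90172144868039 -0.07427894024895157
rim 4860 ((512.9198608398438, 7.43475341796875), (190.540771484375, 252.27407836914062), 14.288692474365234)
 dark [372 245  60  39 709] [587.5 -73.7] [77.7 33.9] 46.4 0.015
n 4
n 3
-40.5 -22.2 14.8 0.0 -0.0 3.7; -41.8 -19.6 14.8 0.0 -0.0 3.7; -43.0 -16.9 14.8 0.0 -0.0 3.7; -44.0 -14.1 14.8 0.0 -0.0 3.7; -46.7 -6.7 26.7 0.0 -0.0 -8.9; -45.1 -13.8 26.7 0.0 -0.0 -8.9; -42.4 -20.7 26.7 0.0 -0.0 -8.9
7 rows; now [ 0.4649 -0.0208  0.3594] t 3.95 q6 -0.54
```

View pics/w1.png

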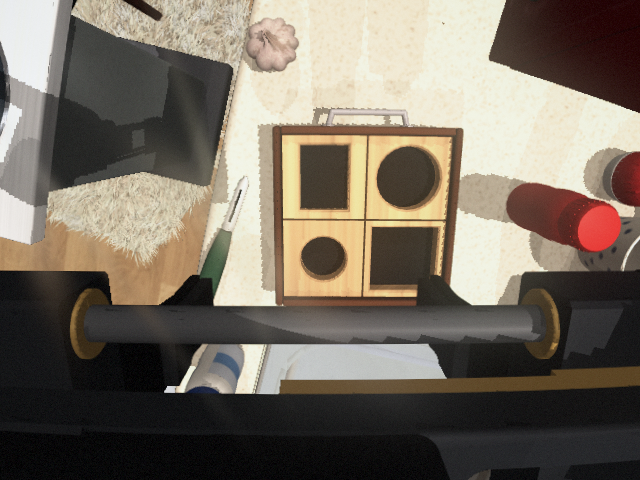

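The wrist view shows all four pockets: oblong (325,177), round (408,177), small (324,257) and square (404,257). On to the matchbox.

Emit:
send_rows(deltas="-40.5 -22 15 0 0 3.7 1; -42 -19.5 15 0 0 3.7 1; -43 -17 15 0 0 3.7 1; -44 -14 15 0 0 3.7 1; -46.5 -6.5 27 0 0 -8.9 1; -45 -14 27 0 0 -8.9 1; -42.5 -20.5 27 0 0 -8.9 1; 0 0 0 0 0 0 1; 0 0 0 0 0 0 1")

```text
time: 5.08
position: [0.4004, -0.339, 0.2183]
tool_rot: [0.526, 0.851, 0.0, -0.0]
ft_force: [0.2, 0.9, 0.4]
grip_width: 0.0869
grip_force: 0.0
```

Run:
```python
from h import *
for cam in ("wrist","top"):
    c=robot.camera(cam); save(c,"m_"+cam)
    for r in robot.cut_out(cam,"matches_mid")[:1]:
        P,_,_=pts(c,r["region"]); P=P[(P[:,2]>.012)&(P[:,2]<.03)]; print(cam,r["p"],r["box"],len(P))
        if len(P)<10: continue
        b=cv2.minAreaRect((P[:,:2]*1e3).astype(np.float32)); k=cv2.boxPoints(b); print(b, k)
        e=max([k[1]-k[0],k[2]-k[1]],key=np.linalg.norm); print("long axis",np.degrees(np.arctan2(e[1],e[0])), "z",np.median(P[:,2]))
```

```text
wrist 0.94 [280.2, 235.9, 354.1, 284.8] 3204
((413.9959411621094, -357.9564208984375), (53.04813766479492, 36.43669128417969), 26.586933135986328) [[ 382.1229  -353.53552]
 [ 398.43033 -386.11926]
 [ 445.869   -362.37732]
 [ 429.56155 -329.79358]]
long axis 26.586899 z 0.016221286322986028
```

View pics/m_wrist.png

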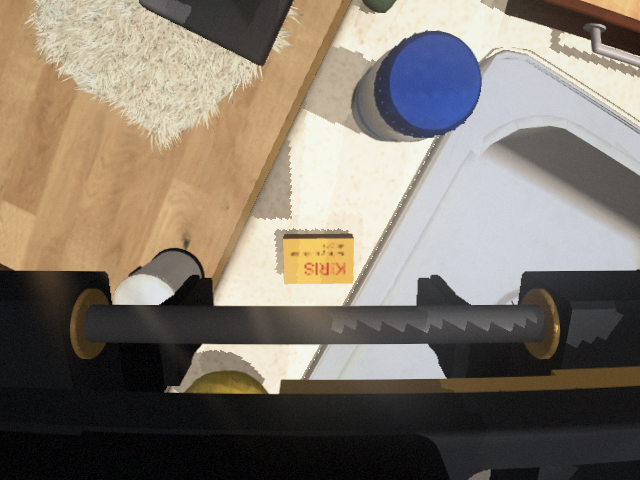

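The matchbox is at (318,258) px, with the shaker just above it at (425,90). Gripping across the short sides would bring the gripper body too near the shaker, so I'll grip it lengthwise instead.

Run:
```python
from h import *
plan((.4135,-.358,.14,26.7),(.4135,-.358,.080,26.7),spd=40)
```

```text
n 3
n 2
-7.5 1.1 26.4 0.0 0.0 -0.0; -7.5 1.1 26.4 0.0 0.0 -0.0; -7.5 1.1 26.4 0.0 0.0 -0.0; -0.0 0.0 30.0 -0.0 -0.0 -0.0; -0.0 0.0 30.0 -0.0 -0.0 -0.0
5 rows; now [ 0.4004 -0.3392  0.2192] t 5.275 q6 -1.38
```

Emit:
send_rows(deltas="-7.5 1 26.5 0 0 0 1; -7.5 1 26.5 0 0 0 1; -7.5 1.3 26.5 0 0 0 1; 0 0 30 0 0 0 1; 0 0 15 0 0 0 1; 0 0 15 0 0 0 1; 0 0 0 0 0 0 1; 0 0 0 0 0 0 1", newtons=15)

```text
time: 6.28
position: [0.413, -0.3595, 0.0794]
tool_rot: [0.526, 0.851, -0.0, 0.001]
ft_force: [0.3, 0.3, 0.6]
grip_width: 0.0868
grip_force: 0.0
```

Emit:
send_rows(deltas="0 0 0 0 0 0 0; 0 0 0 0 0 0 0; 0 0 0 0 0 0 0; 0 0 0 0 0 0 0; 0 0 0 0 0 0 0; 0 0 0 0 0 0 0; 0 0 -30 0 0 0 0; 0 0 -50 0 0 0 0; 0 0 -50 0 0 0 0; 0 0 -40 0 0 0 0")

```text
time: 7.52
position: [0.4128, -0.3592, 0.2506]
tool_rot: [0.526, 0.851, -0.0, 0.001]
ft_force: [0.9, -0.3, 0.5]
grip_width: 0.053
grip_force: 15.0
```

Run:
```python
from h import *
o=robot.get_obs(); print(o["grip_width"],o["grip_force"])
plan((.42,-.2,.26,60),(.4675,.0075,.2,104.3))
```

```text
0.05303403493633568 14.99957587569952
n 4
n 5
34.8 19.4 -2.4 -0.0 0.0 -8.4; 31.6 24.3 -2.4 -0.0 0.0 -8.4; 27.7 28.6 -2.4 -0.0 0.0 -8.4; 23.3 32.3 -2.3 -0.0 0.0 -8.4; 12.5 40.7 12.0 0.0 -0.0 -8.9; 6.1 42.1 12.0 0.0 -0.0 -8.9; -0.5 42.6 12.0 0.0 -0.0 -8.9; -7.0 42.0 12.0 0.0 -0.0 -8.9; -13.4 40.4 12.0 0.0 -0.0 -8.9
9 rows; now [ 0.4128 -0.3592  0.2506] t 7.525 q6 -1.38
```

Emit:
send_rows(deltas="35 19.5 -2.5 0 0 -8.4 0; 31.5 24.5 -2.5 0 0 -8.4 0; 27.5 28.5 -2.5 0 0 -8.4 0; 23.5 32.5 -2.5 0 0 -8.4 0; 12.5 40.5 12 0 0 -8.9 0; 6 42 12 0 0 -8.9 0; -0.5 42.5 12 0 0 -8.9 0; -7 42 12 0 0 -8.9 0; -13.5 40.5 12 0 0 -8.9 0; 0 0 0 0 0 0 0")

```text
time: 8.78
position: [0.4662, 0.0101, 0.1979]
tool_rot: [-0.13, 0.992, 0.001, -0.001]
ft_force: [0.9, -0.7, 0.8]
grip_width: 0.0526
grip_force: 15.0
```

Run:
```python
from h import *
c=robot.camera("wrist"); save(c,"m2")
for t in ("matches_mid","bay_oblong_floor","bay_small_floor","bay_round_floor","bay_square_floor"):
    for r in robot.cut_out("wrist",t)[:1]:
        P,u,v=pts(c,r["region"]); print(t,round(r["p"],2),np.round(r["box"]),len(P))
        if t!="matches_mid": P=P[P[:,2]<(.0275)]
        if len(P)>9:
            b=cv2.minAreaRect((P[:,:2]*1e3).astype(np.float32)); print(np.round(b[0],1),np.round(b[1],1),round(b[2],1),np.median(P[:,2]))
plan((.4675,.0075,.2,104.3),(.4675,.0075,.108,104.3))
```

```text
matches_mid 0.85 [245. 254. 379. 309.] 6772
[459.8   4.1] [51.2 87.2] 23.7 0.13521940274397093
bay_oblong_floor 0.65 [242. 176. 379. 275.] 10177
[451.2   6.6] [52.5 74.1] 15.7 0.023549970450547943
bay_small_floor 0.9 [110. 180. 244. 303.] 13777
[479.  -71.9] [67.9 71.7] 14.5 0.01467690659197223
bay_round_floor 0.9 [249. 344. 373. 384.] 4121
[562.2  32.2] [32.2 66.5] 16.4 0.014658123481773703
bay_square_floor 0.86 [181. 302. 250. 379.] 391
[554.8 -29.3] [73.1 22.7] 33.9 0.023664137329532896
n 1
n 2
-0.7 0.8 -0.9 -0.0 0.0 0.2; -0.0 -0.0 46.0 0.0 -0.0 0.0; -0.0 -0.0 46.0 0.0 -0.0 0.0
3 rows; now [0.467  0.0065 0.1991] t 9.075 q6 -2.05
```

View pics/m2.png

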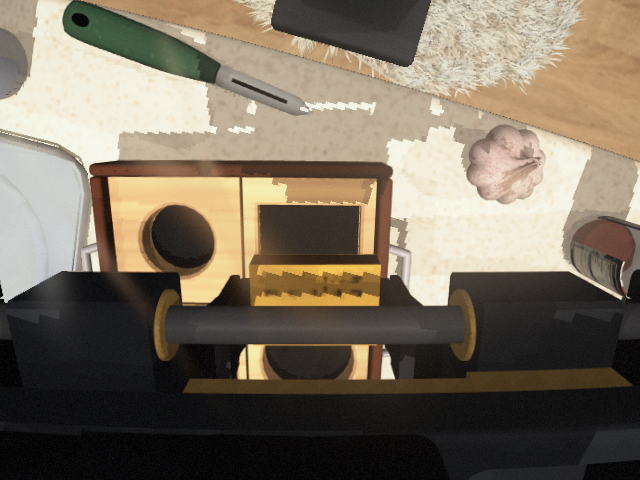

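Emit:
send_rows(deltas="-0.5 0 0 0 0 0 0; 0 0 46 0 0 0 0; 0 0 30 0 0 0 0; 0 0 10 0 0 0 0; 0 0 8 0 0 0 0; 0 0 0 0 0 0 0; 0 0 0 0 0 0 0")

```text
time: 9.95
position: [0.4678, 0.0077, 0.1055]
tool_rot: [-0.127, 0.992, -0.0, 0.001]
ft_force: [-0.7, -0.3, -0.6]
grip_width: 0.0533
grip_force: 15.0
```

Emit:
send_rows(deltas="0 0 0 0 0 0 0.72; 0 0 0 0 0 0 0.72; 0 0 0 0 0 0 0.72; 0 0 0 0 0 0 0.72; 0 0 -20 0 0 0 0.72; 0 0 -50 0 0 0 0.72; 0 0 -55 0 0 0 1; 0 0 -55 0 0 0 1; 0 0 -55 0 0 0 1; 0 0 0 0 0 0 1")

```text
time: 11.2
position: [0.4694, 0.0074, 0.3441]
tool_rot: [-0.128, 0.992, -0.002, 0.005]
ft_force: [-0.2, 0.7, -1.2]
grip_width: 0.0857
grip_force: 0.0
```

Run:
```python
from h import *
c=robot.camera("wrist"); save(c,"m3")
for r in robot.cut_out("wrist","matches_mid")[:1]:
    P,u,v=pts(c,r["region"]); print(round(r["p"],2),r["box"],len(P)); P=P[P[:,2]>.035]
    b=cv2.minAreaRect((P[:,:2]*1e3).astype(np.float32)); print(b,np.median(P[:,2]))
plan((.43,-.15,.30,60),(.4045,-.215,.27,60))
```

```text
0.78 [290.1, 184.0, 343.4, 219.6] 2020
((468.5175476074219, 8.815010070800781), (35.79356002807617, 52.66626739501953), 14.624422073364258) 0.039366317582631816
n 5
n 2
15.1 -28.7 8.0 -0.0 0.0 8.9; 10.5 -30.7 8.0 -0.0 0.0 8.9; 5.6 -31.9 8.0 -0.0 0.0 8.9; 0.6 -32.4 8.0 -0.0 0.0 8.9; -4.5 -32.1 8.0 -0.0 0.0 8.9; -5.2 -34.5 15.0 -0.0 -0.0 -0.0; -5.2 -34.5 15.0 -0.0 -0.0 -0.0
7 rows; now [0.4669 0.0079 0.3398] t 11.3 q6 -2.05
```

View pics/m3.png

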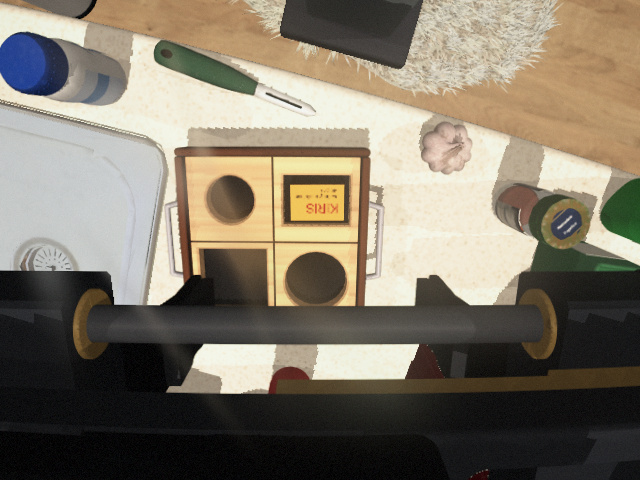

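The matchbox is seated in its pocket (px 318,203), at the right height. Next is the shaker.

Run:
```python
from h import *
plan((.43,-.15,.30,40),(.4045,-.215,.27,14.4))
```

```text
n 7
n 3
10.8 -20.5 5.7 0.0 0.0 9.2; 7.4 -22.0 5.7 0.0 0.0 9.2; 3.8 -22.9 5.7 0.0 0.0 9.2; 0.0 -23.2 5.7 0.0 0.0 9.2; -3.7 -22.9 5.7 0.0 0.0 9.2; -7.3 -22.0 5.7 0.0 0.0 9.2; -10.7 -20.5 5.7 0.0 0.0 9.2; -11.1 -20.4 10.0 0.0 0.0 8.5; -14.0 -18.6 10.0 0.0 0.0 8.5; -16.6 -16.3 10.0 0.0 0.0 8.5
10 rows; now [0.4669 0.0079 0.3398] t 11.3 q6 -2.05
```

Emit:
send_rows(deltas="11 -20.5 5.5 0 0 9.2 1; 7.5 -22 5.5 0 0 9.2 1; 4 -23 5.5 0 0 9.2 1; 0 -23 6 0 0 9.2 1; -4 -23 6 0 0 9.2 1; -7.5 -22 6 0 0 9.2 1; -11 -20.5 6 0 0 9.2 1; -21 -20.5 10 0 0 8.5 1; -24 -18.5 10 0 0 8.5 1; -27 -16.5 10 0 0 8.5 1")

```text
time: 12.55
position: [0.4199, -0.2414, 0.2666]
tool_rot: [0.612, 0.791, 0.0, -0.003]
ft_force: [0.6, 0.1, 0.4]
grip_width: 0.0869
grip_force: 0.0
```

Emit:
send_rows(deltas="0 0 0 0 0 0 1; 0 0 0 0 0 0 1")

```text
time: 12.8
position: [0.4203, -0.2403, 0.2679]
tool_rot: [0.61, 0.792, 0.0, -0.002]
ft_force: [-0.2, 0.7, 0.2]
grip_width: 0.0867
grip_force: 0.0
```

Run:
```python
from h import *
c=robot.camera("wrist")
for r in robot.cut_out("wrist","salt_mid")[:2]:
    P,u,v=pts(c,r["region"]); print(round(r["p"],2),r["box"],len(P))
    for lo,hi in ((.105,.122),(.122,.128),(.128,.135)):
        Q=P[(P[:,2]>lo)&(P[:,2]<hi)]
        if len(Q)>9: print(lo,len(Q),cv2.minEnclosingCircle((Q[:,:2]*1e3).astype(np.float32)))
plan((.404,-.231,.22,14.4),(.404,-.231,.165,14.4),spd=45)
```

```text
0.81 [255.4, 180.8, 334.7, 277.5] 5742
0.105 312 ((406.2847595214844, -234.1454620361328), 23.119489669799805)
0.122 1184 ((406.2229919433594, -234.11053466796875), 22.897180557250977)
0.128 3058 ((406.1661071777344, -233.83660888671875), 20.230314254760742)
n 2
n 2
6.6 -6.9 24.4 -0.0 -0.1 0.2; 6.6 -7.0 24.4 -0.0 -0.1 0.2; 0.0 -0.0 27.5 0.0 0.0 -0.0; 0.0 -0.0 27.5 0.0 0.0 -0.0
4 rows; now [ 0.4209 -0.2402  0.2688] t 12.9 q6 -1.01
```

Emit:
send_rows(deltas="5.5 -6.5 24.5 0 0 0 1; 5.5 -6.5 24.5 0 0 0 1; 0 0 27.5 0 0 0 1; 0 0 27 0 0 0 1; 0 0 0 0 0 0 1; 0 0 0 0 0 0 0; 0 0 0 0 0 0 0; 0 0 0 0 0 0 0; 0 0 0 0 0 0 0; 0 0 0 0 0 0 0", newtons=25)

```text
time: 14.15
position: [0.4058, -0.2342, 0.1659]
tool_rot: [0.611, 0.792, -0.0, 0.0]
ft_force: [-0.3, -0.5, -0.2]
grip_width: 0.0445
grip_force: 0.2
```

Emit:
send_rows(deltas="0 0 0 0 0 0 0; 0 0 0 0 0 0 0; 0 0 0 0 0 0 0; 0 0 -20 0 0 0 0; 0 0 -50 0 0 0 0; 0 0 -50 0 0 0 0; 0 0 0 0 0 0 0")

```text
time: 15.02
position: [0.4073, -0.2354, 0.2886]
tool_rot: [0.61, 0.792, -0.0, 0.004]
ft_force: [0.4, 0.5, -2.6]
grip_width: 0.0441
grip_force: 25.0
```

Run:
```python
from h import *
o=robot.get_obs(); print(o["grip_width"],o["grip_force"],o["ft_force"])
plan((.48,-.1,.285,14.3),(.5525,.029,.285,14.3))
```

```text
0.044064218258895664 25.00057719623669 [ 0.41004721  0.4725713  -2.55537283]
n 3
n 3
37.5 34.9 1.1 0.1 0.1 0.2; 37.6 34.8 1.1 0.1 0.1 0.2; 37.6 34.7 1.2 0.1 0.1 0.2; 35.7 34.0 -0.0 -0.0 0.0 0.0; 35.7 34.0 -0.0 -0.0 0.0 0.0; 35.7 34.0 -0.0 -0.0 0.0 0.0
6 rows; now [ 0.4073 -0.2354  0.2886] t 15.025 q6 -1.02
```

Emit:
send_rows(deltas="37.5 35 0 0 0 0 0; 37.5 35 0 0 0 0 0; 37.5 35 0 0 0 0 0; 35.5 34 0 0 0 0 0; 35.5 34 0 0 0 0 0; 35.5 34 0 0 0 0 0; 0 0 0 0 0 0 0; 0 0 0 0 0 0 0")

```text
time: 16.02
position: [0.5489, 0.0304, 0.2837]
tool_rot: [0.61, 0.792, -0.001, -0.002]
ft_force: [-0.4, 0.1, -2.2]
grip_width: 0.0442
grip_force: 25.0
```

Run:
```python
from h import *
for cam in ("wrist","top"):
    c=robot.camera(cam)
    if cam=="wrist": save(c,"s1")
    for t in ("salt_mid",):
      for r in robot.cut_out(cam,t)[:2]:
        P,u,v=pts(c,r["region"]); print(cam,round(r["p"],2),np.round(r["box"]),len(P),np.round(np.percentile(P,[2,50,98],axis=0),3).tolist())
plan((.5525,.029,.23,14.3),(.5525,.029,.183,14.3),spd=30)
```

```text
wrist 0.89 [257. 206. 374. 379.] 11816 [[0.526, 0.015, 0.141], [0.546, 0.047, 0.241], [0.567, 0.057, 0.248]]
wrist 0.79 [444. 223. 560. 278.] 3619 [[0.673, 0.023, 0.005], [0.68, 0.051, 0.076], [0.706, 0.062, 0.128]]
top 0.19 [358. 205. 376. 240.] 460 [[0.533, -0.1, 0.011], [0.57, -0.081, 0.017], [0.617, -0.062, 0.036]]
top 0.17 [167. 278. 209. 307.] 881 [[0.354, 0.319, 0.005], [0.385, 0.332, 0.144], [0.416, 0.361, 0.229]]
n 2
n 2
-0.5 1.4 27.6 -0.0 -0.0 0.2; -0.5 1.4 27.6 -0.0 -0.0 0.2; 0.0 0.0 23.5 -0.0 0.0 0.0; 0.0 0.0 23.5 -0.0 0.0 0.0
4 rows; now [0.5496 0.0292 0.2852] t 16.225 q6 -0.41
```

View pics/s1.png

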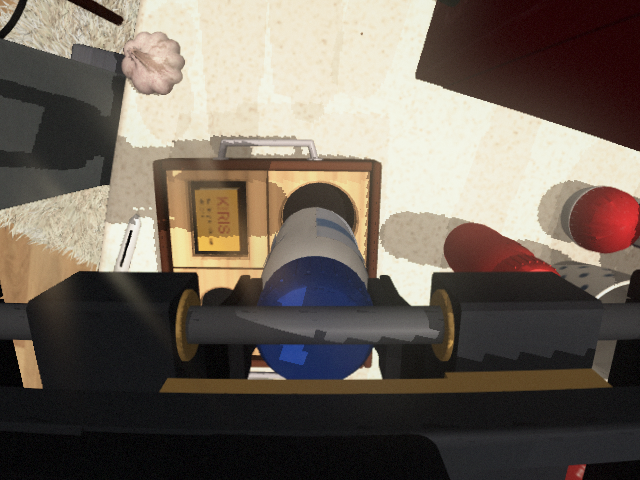

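The shaker is upright above the round pocket (px 318,210), so I'll lower it.

Emit:
send_rows(deltas="-0.5 1.5 27.5 0 0 0 0; -0.5 1.5 27.5 0 0 0 0; 0 0 23 0 0 0 0; 0 0 15 0 0 0 0; 0 0 7 0 0 0 0; 0 0 3 0 0 0 0; 0 0 2 0 0 0 0; 0 0 0 0 0 0 0")

```text
time: 17.23
position: [0.5536, 0.0301, 0.1812]
tool_rot: [0.61, 0.792, 0.0, 0.0]
ft_force: [-0.5, 0.2, -2.6]
grip_width: 0.0445
grip_force: 25.0
```

Emit:
send_rows(deltas="0 0 1 0 0 0 0; 0 0 1 0 0 0 0; 0 0 0 0 0 0 0.8; 0 0 0 0 0 0 0.8; 0 0 0 0 0 0 0.8; 0 0 0 0 0 0 0.8; 0 0 -20 0 0 0 0.8; 0 0 -50 0 0 0 0.8; 0 0 -55 0 0 0 1; 0 0 -55 0 0 0 1")

```text
time: 18.48
position: [0.5531, 0.0301, 0.3602]
tool_rot: [0.611, 0.792, -0.0, -0.0]
ft_force: [1.3, 0.3, 0.1]
grip_width: 0.0819
grip_force: 0.0
```

Run:
```python
from h import *
plan((.48,.20,.38,40),(.46,.36,.38,70),(.465,.405,.34,90))
```

```text
n 4
n 3
n 2
45.7 -6.9 -4.9 -0.0 -0.0 -6.3; 46.2 -1.8 -4.9 -0.0 -0.0 -6.3; 46.1 3.3 -4.9 -0.0 -0.0 -6.3; 45.5 8.4 -4.9 -0.0 -0.0 -6.3; 45.1 29.2 -0.0 0.0 0.0 -10.0; 39.4 36.6 -0.0 0.0 0.0 -10.0; 32.4 42.9 0.0 0.0 0.0 -10.0; 5.3 22.0 20.0 -0.0 -0.0 -10.0; 1.4 22.6 20.0 -0.0 -0.0 -10.0
9 rows; now [0.5531 0.0301 0.3602] t 18.475 q6 -0.4
```

Run:
```python
from h import *
c=robot.camera("wrist"); o=robot.get_obs(); M=R.from_rotvec(np.ravel(c["rvec"])).as_matrix(); C=-M.T@np.ravel(c["tvec"])
print("cam in tool",R.from_quat(o["tool_rot"]).inv().apply(C-o["position"]))
c=robot.camera("top"); save(c,"t2")
r=robot.cut_out("top","salt_mid")[0]; P,_,_=pts(c,r["region"]); P=P[P[:,2]>.135]; print(r["p"],r["box"],cv2.minEnclosingCircle((P[:,:2]*1e3).astype(np.float32)),P[:,2].max())
plan((.48,.20,.38,50),(.469,.433,.38,100))
```

```text
cam in tool [ 0.06875647 -0.00131475 -0.08452035]Traceback (most recent call last):
  File "<stdin>", line 5, in <module>
IndexError: list index out of range
```

Run:
```python
from h import *
plan((.48,.20,.38,50),(.469,.433,.38,100))
```

```text
n 4
n 5
45.9 -7.2 -4.6 0.1 0.1 -8.8; 46.4 -0.1 -4.6 0.1 0.1 -8.8; 45.9 7.0 -4.5 0.1 0.1 -8.8; 44.3 13.9 -4.5 0.1 0.1 -8.8; 31.6 34.3 0.0 0.0 -0.0 -10.0; 25.2 39.3 0.0 0.0 -0.0 -10.0; 18.0 43.0 0.0 0.0 -0.0 -10.0; 10.3 45.5 0.0 0.0 -0.0 -10.0; 2.2 46.6 0.0 0.0 -0.0 -10.0
9 rows; now [0.5549 0.0299 0.3623] t 18.625 q6 -0.4
```

Emit:
send_rows(deltas="46 -7 -4.5 0 0 -8.8 1; 46.5 0 -4.5 0 0 -8.8 1; 46 7 -4.5 0 0 -8.8 1; 44.5 14 -4.5 0 0 -8.8 1; 31.5 34.5 0 0 0 -10 1; 25 39.5 0 0 0 -10 1; 18 43 0 0 0 -10 1; 10.5 45.5 0 0 0 -10 1; 2 46.5 0 0 0 -10 1; 0 0 0 0 0 0 1")

```text
time: 19.88
position: [0.4673, 0.4363, 0.3741]
tool_rot: [-0.089, 0.996, -0.0, -0.002]
ft_force: [-0.1, -0.7, -0.0]
grip_width: 0.0868
grip_force: 0.0
```

Run:
```python
from h import *
for cam,t,lo in (("wrist","mill_mid",.09),("side","salt_mid",.138)):
  c=robot.camera(cam)
  for r in robot.cut_out(cam,t)[:2]:
    P,_,_=pts(c,r["region"]); Q=P[P[:,2]>lo]; print(t,r["p"],np.round(r["box"]),P[:,2].max(), cv2.minEnclosingCircle((Q[:,:2]*1e3).astype(np.float32)) if len(Q)>5 else len(Q))
plan((.469,.433,.138,100),spd=60)
```

```text
salt_mid 0.91 [318. 218. 340. 263.] 0.390111537974926 ((493.29608154296875, 218.3084259033203), 209.14463806152344)
n 4
-0.3 0.2 59.4 -0.0 -0.0 -0.0; -0.2 0.1 59.4 -0.0 -0.0 -0.0; -0.2 0.1 59.4 -0.0 -0.0 -0.0; -0.2 0.1 59.4 -0.0 -0.0 -0.0
4 rows; now [0.4685 0.4326 0.3756] t 20.075 q6 -1.17
```

Emit:
send_rows(deltas="-0.5 0 59.5 0 0 0 1; 0 0 59.5 0 0 0 1; 0 0 59.5 0 0 0 1; 0 0 40 0 0 0 1; 0 0 19 0 0 0 1; 0 0 0 0 0 0 1; 0 0 0 0 0 0 0; 0 0 0 0 0 0 0; 0 0 0 0 0 0 0; 0 0 0 0 0 0 0", newtons=15)

```text
time: 21.32
position: [0.4692, 0.4341, 0.1399]
tool_rot: [-0.087, 0.996, 0.0, 0.0]
ft_force: [-1.2, 0.3, -0.5]
grip_width: 0.0549
grip_force: 0.0
```

Emit:
send_rows(deltas="0 0 0 0 0 0 0; 0 0 0 0 0 0 0; 0 0 0 0 0 0 0; 0 0 0 0 0 0 0; 0 0 0 0 0 0 0")

```text
time: 21.95
position: [0.4691, 0.4339, 0.1392]
tool_rot: [-0.087, 0.996, -0.0, -0.0]
ft_force: [0.4, 0.2, -0.8]
grip_width: 0.0316
grip_force: 15.0
```

Run:
```python
from h import *
o=robot.get_obs();print(o["grip_width"],o["grip_force"],o["position"],o["ft_force"])
c=robot.camera("wrist"); save(c,"mill1")
```

```text
0.031596199939390446 15.002102432772517 [0.46907757 0.43388501 0.1392047 ] [ 0.35847948  0.16828499 -0.75480149]
```

View pics/mill1.png

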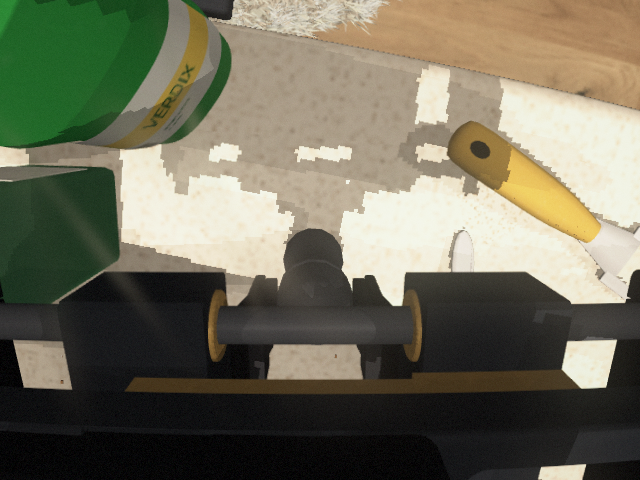

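The mill is gripped (px 313,250) at 31.6 mm wide, and the soap (upper left) is untouched. Lift and carry.

Emit:
send_rows(deltas="0 0 -20 0 0 0 0; 0 0 -55 0 0 0 0; 0 0 -60 0 0 0 0; 0 0 -60 0 0 0 0; 0 0 -60 0 0 0 0; 0 0 0 0 0 0 0", newtons=20)

```text
time: 22.75
position: [0.4708, 0.4353, 0.4009]
tool_rot: [-0.087, 0.996, 0.003, 0.006]
ft_force: [0.1, -0.7, -0.4]
grip_width: 0.0312
grip_force: 20.0
```

Run:
```python
from h import *
o=robot.get_obs();print(o["grip_width"],o["grip_force"],o["ft_force"])
plan((.48,.2,.39,50),(.4885,-.077,.30,14.3),spd=55)
```

```text
0.031238842370699807 19.995625717565417 [ 0.14545783 -0.65049554 -0.4141465 ]
n 5
n 6
6.4 -46.7 1.8 0.1 0.1 10.0; -1.8 -47.1 1.9 0.1 0.1 10.0; -10.0 -46.0 2.0 0.1 0.1 10.0; -17.8 -43.6 2.1 0.1 0.1 10.0; -25.1 -39.8 2.2 0.1 0.1 10.0; -30.8 -34.5 15.0 -0.0 -0.0 5.9; -34.2 -31.1 15.0 -0.0 -0.0 5.9; -37.2 -27.4 15.0 -0.0 -0.0 5.9; -39.8 -23.4 15.0 -0.0 -0.0 5.9; -42.0 -19.1 15.0 -0.0 -0.0 5.9; -43.8 -14.6 15.0 -0.0 -0.0 5.9
11 rows; now [0.4708 0.4353 0.4009] t 22.75 q6 -1.17
```

Emit:
send_rows(deltas="6.5 -46.5 2 0 0 10 0; -2 -47 2 0 0 10 0; -10 -46 2 0 0 10 0; -18 -43.5 2 0 0 10 0; -25 -40 2 0 0 10 0; -31 -34.5 15 0 0 5.9 0; -34 -31 15 0 0 5.9 0; -37 -27.5 15 0 0 5.9 0; -40 -23.5 15 0 0 5.9 0; -42 -19 15 0 0 5.9 0")

```text
time: 24.0
position: [0.4843, -0.0332, 0.3075]
tool_rot: [0.572, 0.82, -0.0, -0.001]
ft_force: [0.7, -0.1, 0.5]
grip_width: 0.0315
grip_force: 20.0
```

Emit:
send_rows(deltas="-44 -14.5 15 0 0 5.9 0; 0 0 0 0 0 0 0; 0 0 0 0 0 0 0")

```text
time: 24.38
position: [0.4863, -0.0778, 0.2933]
tool_rot: [0.612, 0.791, -0.0, -0.001]
ft_force: [0.6, 0.4, -0.7]
grip_width: 0.0315
grip_force: 20.0
```

Run:
```python
from h import *
c=robot.camera("wrist"); save(c,"mill2"); o=robot.get_obs(); print(o["grip_width"],o["position"])
for t,lo in (("salt_mid",.135),("mill_mid",.0)):
  for r in robot.cut_out("wrist",t)[:2]:
    P,_,_=pts(c,r["region"]); Q=P[(P[:,2]>lo)&(P[:,2]<.3)]; print(t,r["p"],np.round(r["box"]),np.percentile(P[:,2],[2,98]), cv2.minEnclosingCircle((Q[:,:2]*1e3).astype(np.float32)) if len(Q)>5 else len(Q))
plan((.4885,-.077,.17,14.3),spd=55)
```

```text
0.031349328904978394 [ 0.48651799 -0.07740863  0.29375889]
salt_mid 0.84 [537. 122. 637. 192.] [0.00393614 0.12480412] 0
salt_mid 0.76 [393.  62. 509. 151.] [0.0286745  0.14439029] ((553.7738037109375, 31.058528900146484), 23.173124313354492)
mill_mid 0.97 [277. 231. 351. 308.] [0.16081866 0.24213019] ((497.4767150878906, -91.50711059570312), 35.39006423950195)
mill_mid 0.54 [269. 168. 366. 265.] [0.01331759 0.03314994] ((489.20147705078125, -75.93083190917969), 59.398990631103516)
n 3
-0.1 0.5 41.4 -0.0 -0.0 0.1; -0.1 0.5 41.4 -0.0 -0.0 0.1; -0.1 0.5 41.4 -0.0 -0.0 0.1
3 rows; now [ 0.4868 -0.0771  0.2943] t 24.525 q6 -0.64
```

View pics/mill2.png

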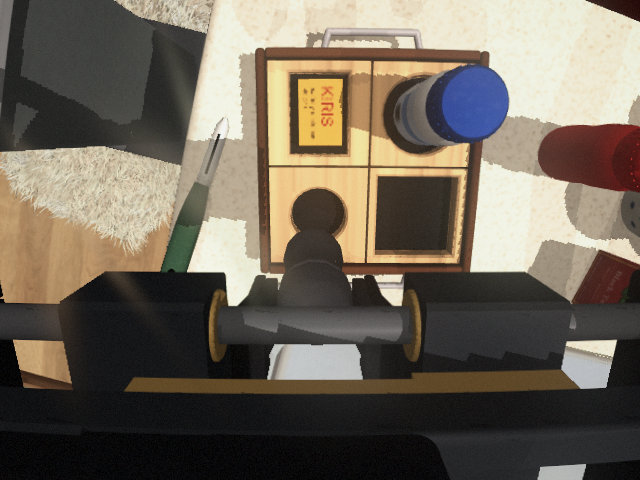

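The shaker is seated (top at z 0.144) and the mill is in line with its pocket (px 318,212).

Emit:
send_rows(deltas="0 1 41.5 0 0 0 0; 0 0.5 41.5 0 0 0 0; 0 0.5 35 0 0 0 0; 0 0 12 0 0 0 0; 0 0 5 0 0 0 0; 0 0 3 0 0 0 0; 0 0 2 0 0 0 0; 0 0 0 0 0 0 0")

```text
time: 25.52
position: [0.4893, -0.078, 0.1548]
tool_rot: [0.612, 0.791, 0.0, 0.001]
ft_force: [-0.9, 0.3, -0.6]
grip_width: 0.0313
grip_force: 20.0
```

Emit:
send_rows(deltas="0 0 0.8 0 0 0 0; 0 0 0.5 0 0 0 0; 0 0 0 0 0 0 0.65; 0 0 0 0 0 0 0.65; 0 0 0 0 0 0 0.65; 0 0 0 0 0 0 0.65; 0 0 -20 0 0 0 0.65; 0 0 -50 0 0 0 0.65; 0 0 -60 0 0 0 0.9; 0 0 -60 0 0 0 0.9")

```text
time: 26.78
position: [0.4886, -0.0777, 0.3446]
tool_rot: [0.612, 0.791, -0.0, -0.0]
ft_force: [1.0, -0.8, -0.7]
grip_width: 0.0696
grip_force: 0.0
```

Run:
```python
from h import *
c=robot.camera("wrist")
for r in robot.cut_out("wrist","mill_mid")[:2]:
    P,_,_=pts(c,r["region"]); Q=P[(P[:,2]>.1)&(P[:,2]<.3)]; print(r["p"],np.round(r["box"]),np.percentile(P[:,2],[2,98]), cv2.minEnclosingCircle((Q[:,:2]*1e3).astype(np.float32)) if len(Q)>5 else len(Q))
c=robot.camera("side")
r=robot.cut_out("side","oil_mid")[0]; P,_,_=pts(c,r["region"])
F=P[(P[:,2]>.02)&(P[:,2]<.095)]
# yaw of the visible faces: normals from local xy line fits
q=F[:,:2]*1e3; best=[]
for i,a in enumerate(np.arange(-45,45,1)):
    t=np.radians(a); w=q@np.array([[np.cos(t),-np.sin(t)],[np.sin(t),np.cos(t)]])
    best.append((np.mean(np.minimum(w[:,0].max()*0+np.percentile(w[:,0],98)-w[:,0], np.percentile(w[:,1],98)-w[:,1]).clip(0)),a,np.percentile(w[:,0],[2,98]).round(1).tolist(),np.percentile(w[:,1],[2,98]).round(1).tolist()))
    t=0
for b in sorted(best)[:4]: print(b)
c=robot.camera("top")
for r in robot.cut_out("top","oil_mid")[:1]:
    P,u,v=pts(c,r["region"]); print(len(P)); 
    Q=P[(P[:,2]>.085)&(P[:,2]<.105)]; b=cv2.minAreaRect((Q[:,:2]*1e3).astype(np.float32)); print(len(Q),b)
plan((.48,.15,.39,50))
```

```text
0.88 [295. 188. 330. 237.] [0.02301858 0.11301545] ((489.11834716796875, -77.63408660888672), 11.121166229248047)
(np.float64(5.73181691278123), np.int64(10), [484.4, 539.0], [191.9, 234.6])
(np.float64(5.733110215686816), np.int64(9), [480.9, 534.9], [200.4, 243.5])
(np.float64(5.795913416705412), np.int64(8), [477.2, 530.7], [208.7, 252.3])
(np.float64(5.82531627439289), np.int64(11), [487.7, 542.9], [183.5, 225.9])
776
141 ((467.75140380859375, 291.1611328125), (56.368473052978516, 57.33942794799805), 6.84453010559082)
n 5
44.5 9.8 -9.6 -0.0 -0.0 -7.1; 42.9 15.3 -9.6 -0.0 -0.0 -7.1; 40.7 20.4 -9.6 -0.0 -0.0 -7.1; 37.8 25.3 -9.6 -0.0 -0.0 -7.1; 34.4 29.8 -9.7 -0.0 -0.0 -7.1
5 rows; now [ 0.488  -0.0775  0.3417] t 27.075 q6 -0.64
```

The mill is seated (top at z 0.113). Now the oil bottle. I'll close across its left and right sides, at yaw 96.8°, and shift the grip slightly away from the soap.

Run:
```python
from h import *
plan((.48,.13,.40,55),(.473,.292,.40,96.8),spd=55)
```

```text
n 5
n 5
40.6 8.8 -11.6 -0.0 -0.0 -8.1; 38.9 14.5 -11.6 -0.0 -0.0 -8.1; 36.5 19.8 -11.6 -0.0 -0.0 -8.1; 33.4 24.7 -11.6 -0.0 -0.0 -8.1; 29.5 29.2 -11.7 -0.0 -0.0 -8.1; 19.7 25.7 0.0 0.0 0.0 -8.4; 15.8 28.3 0.0 0.0 0.0 -8.4; 11.5 30.3 0.0 0.0 0.0 -8.4; 7.0 31.7 0.0 0.0 0.0 -8.4; 2.3 32.3 0.0 0.0 0.0 -8.4
10 rows; now [ 0.488  -0.0775  0.3417] t 27.075 q6 -0.64
```

Emit:
send_rows(deltas="40.5 9 -11.5 0 0 -8.1 1; 39 14.5 -11.5 0 0 -8.1 1; 36.5 20 -11.5 0 0 -8.1 1; 33.5 24.5 -11.5 0 0 -8.1 1; 29.5 29 -11.5 0 0 -8.1 1; 19.5 25.5 0 0 0 -8.4 1; 16 28.5 0 0 0 -8.4 1; 11.5 30.5 0 0 0 -8.4 1; 7 31.5 0 0 0 -8.4 1; 2.5 32.5 0 0 0 -8.4 1")

```text
time: 28.32
position: [0.4723, 0.2924, 0.3977]
tool_rot: [-0.064, 0.998, -0.001, -0.003]
ft_force: [-0.6, 0.6, -0.5]
grip_width: 0.0871
grip_force: 0.0
```

Emit:
send_rows(deltas="0 0 0 0 0 0 1; 0 0 0 0 0 0 1")

```text
time: 28.58
position: [0.4727, 0.291, 0.3987]
tool_rot: [-0.061, 0.998, -0.001, -0.002]
ft_force: [-0.1, -1.1, -0.3]
grip_width: 0.0868
grip_force: 0.0
```

Run:
```python
from h import *
c=robot.camera("wrist"); save(c,"oil1")
for t,bands in (("soap_mid",((.03,.1),(.1,.135),(.135,.16),(.16,.19),(.21,.235))),("jar_mid",((.1,.11),)),("oil_mid",((.085,.103),(.122,.132)))):
  for r in robot.cut_out("wrist",t)[:1]:
    P,_,_=pts(c,r["region"]); print(t,r["p"],np.round(r["box"]))
    for lo,hi in bands:
      Q=P[(P[:,2]>lo)&(P[:,2]<hi)]
      if len(Q)>9: b=cv2.minAreaRect((Q[:,:2]*1e3).astype(np.float32)); print(lo,len(Q),np.round(b[0],1),np.round(b[1],1),round(b[2],1),"min",np.round(np.percentile(Q,1,axis=0),3),"max",np.round(np.percentile(Q,99,axis=0),3))
plan((.473,.292,.137,96.8),spd=60)
```

```text
soap_mid 0.85 [344.  84. 432. 164.]
0.03 461 [388.4 331.4] [26.2 66.6] 89.0 min [0.358 0.318 0.033] max [0.421 0.343 0.095]
0.1 330 [387.  334.4] [28.4 63.7] 87.8 min [0.357 0.32  0.102] max [0.419 0.348 0.135]
0.135 987 [387.8 342.9] [37.3 58.4] 74.7 min [0.36  0.322 0.136] max [0.416 0.363 0.16 ]
0.16 795 [386.4 342.8] [30.1 47.1] 81.3 min [0.365 0.327 0.16 ] max [0.409 0.357 0.189]
0.21 489 [387.6 346.1] [13.6 14.9] 4.6 min [0.381 0.339 0.21 ] max [0.394 0.353 0.23 ]
jar_mid 0.91 [215. 122. 276. 172.]
0.1 1815 [420.5 216.3] [43.8 43.4] 54.3 min [0.4   0.196 0.102] max [0.441 0.237 0.107]
oil_mid 0.77 [282. 166. 344. 235.]
0.085 256 [469.3 291. ] [56.2 56. ] 7.4 min [0.439 0.261 0.09 ] max [0.499 0.321 0.103]
0.122 958 [469.2 290.8] [31.3 30.9] 7.5 min [0.454 0.276 0.124] max [0.484 0.306 0.129]
n 5
-0.0 0.3 52.6 -0.0 -0.0 0.0; -0.0 0.3 52.6 -0.0 -0.0 0.0; -0.0 0.3 52.6 -0.0 -0.0 0.0; 0.0 0.3 52.6 -0.0 -0.0 0.0; 0.0 0.3 52.6 -0.0 -0.0 0.0
5 rows; now [0.4732 0.2906 0.4002] t 28.775 q6 -1.34
```

View pics/oil1.png

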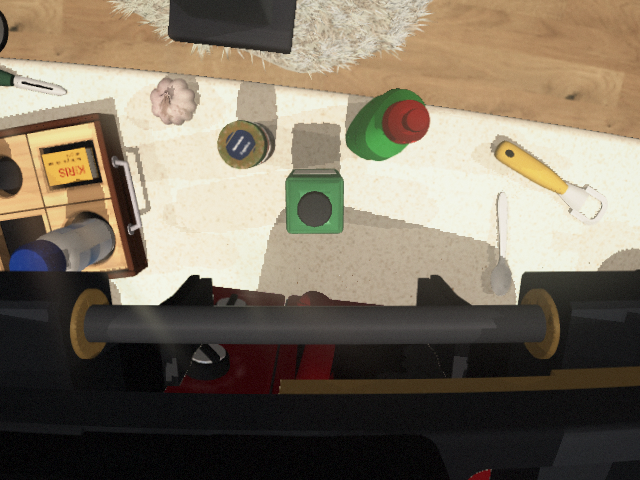

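The bottle cap is at (314,209) px, the jar at (245,144) and the soap at (392,122). The gripper body will clear the soap by about 15 mm, so I'll descend.

Emit:
send_rows(deltas="-1 0.3 52.5 0 0 0 1; -1 0.3 52.5 0 0 0 1; 0 0.3 52.5 0 0 0 1; 0 0 52.5 0 0 0 1; 0 0 30 0 0 0 1; 0 0 22 0 0 0 1; 0 0 0 0 0 0 1; 0 0 0 0 0 0 0; 0 0 0 0 0 0 0; 0 0 0 0 0 0 0", newtons=35)

```text
time: 30.02
position: [0.4755, 0.2929, 0.1395]
tool_rot: [-0.061, 0.998, 0.0, 0.001]
ft_force: [0.6, 0.7, -0.9]
grip_width: 0.0651
grip_force: 0.0
```

Emit:
send_rows(deltas="0 0 0 0 0 0 0; 0 0 0 0 0 0 0; 0 0 0 0 0 0 0; 0 0 0 0 0 0 0; 0 0 -20 0 0 0 0; 0 0 -50 0 0 0 0; 0 0 -55 0 0 0 0; 0 0 -55 0 0 0 0; 0 0 -55 0 0 0 0; 0 0 -30 0 0 0 0")

```text
time: 31.28
position: [0.4748, 0.2932, 0.4055]
tool_rot: [-0.062, 0.998, 0.001, 0.001]
ft_force: [0.2, -0.3, -4.5]
grip_width: 0.0558
grip_force: 34.8
```

Run:
```python
from h import *
o=robot.get_obs();print(o["grip_width"],o["grip_force"],o["ft_force"])
plan((.48,.13,.37,60),(.52,-.05,.32,14.3),spd=50)
```

```text
0.055847864855183664 34.81069450965151 [ 0.18967312 -0.3420179  -4.53103798]
n 4
n 5
3.8 -40.7 8.8 0.0 0.0 9.3; -2.8 -40.7 8.8 0.0 0.0 9.3; -9.4 -39.7 8.8 0.0 0.0 9.3; -15.7 -37.7 8.9 0.0 0.0 9.3; -24.9 -27.2 10.0 0.0 0.0 9.1; -28.9 -22.9 10.0 0.0 0.0 9.1; -32.2 -18.0 10.0 0.0 0.0 9.1; -34.6 -12.6 10.0 0.0 0.0 9.1; -36.2 -7.0 10.0 0.0 0.0 9.1
9 rows; now [0.4748 0.2932 0.4055] t 31.275 q6 -1.34
```

Emit:
send_rows(deltas="4 -40.5 9 0 0 9.3 0; -3 -40.5 9 0 0 9.3 0; -9.5 -39.5 9 0 0 9.3 0; -15.5 -37.5 9 0 0 9.3 0; -25 -27 10 0 0 9.1 0; -29 -23 10 0 0 9.1 0; -32 -18 10 0 0 9.1 0; -34.5 -12.5 10 0 0 9.1 0; -36 -7 10 0 0 9.1 0; 0 0 0 0 0 0 0")

```text
time: 32.52
position: [0.5194, -0.0511, 0.3154]
tool_rot: [0.615, 0.789, -0.001, -0.002]
ft_force: [0.4, 1.6, -3.6]
grip_width: 0.0558
grip_force: 34.9
```

Run:
```python
from h import *
plan((.576,-.062,.32,14.3))
```

```text
n 1
-24.4 52.2 -4.8 -0.2 -0.1 -0.2
1 rows; now [ 0.5194 -0.0511  0.3154] t 32.525 q6 -0.56
```

Emit:
send_rows(deltas="-12 26 0 0 0 0 0; -12 26 0 0 0 -0.2 0; 0 0 30 0 0 0 0; 0 0 0 0 0 0 0; 0 0 0 0 0 0 0; 0 0 0 0 0 0 0")

```text
time: 33.28
position: [0.5762, -0.0594, 0.2885]
tool_rot: [0.612, 0.791, 0.0, 0.001]
ft_force: [0.3, -0.7, -4.1]
grip_width: 0.0559
grip_force: 34.9
```

Run:
```python
from h import *
c=robot.camera("wrist"); save(c,"oil2")
for t in ("bay_square_floor","oil_mid"):
  for r in robot.cut_out("wrist",t)[:1]:
    P,u,v=pts(c,r["region"]); print(t,r["p"],np.round(r["box"]),np.round(np.percentile(P,[1,50,99],axis=0),3).tolist())
o=robot.get_obs(); print(o["position"],R.from_quat(o["tool_rot"]).as_matrix()[:,2])
plan((.576,-.062,.18,14.3),spd=40)
```

```text
bay_square_floor 0.86 [259. 158. 360. 200.] [[0.525, -0.052, 0.009], [0.566, -0.028, 0.015], [0.608, -0.006, 0.033]]
oil_mid 0.89 [230. 196. 399. 381.] [[0.544, -0.073, 0.163], [0.571, -0.034, 0.257], [0.603, -0.019, 0.278]]
[ 0.57610079 -0.0595663   0.28835168] [ 1.48135187e-03 -3.64529868e-04 -9.99998836e-01]
n 3
-0.8 -0.3 36.1 0.0 0.0 0.1; -0.8 -0.3 36.1 0.0 0.0 0.1; -0.8 -0.3 36.1 0.0 0.0 0.1
3 rows; now [ 0.5761 -0.0596  0.2884] t 33.425 q6 -0.55
```

View pics/oil2.png

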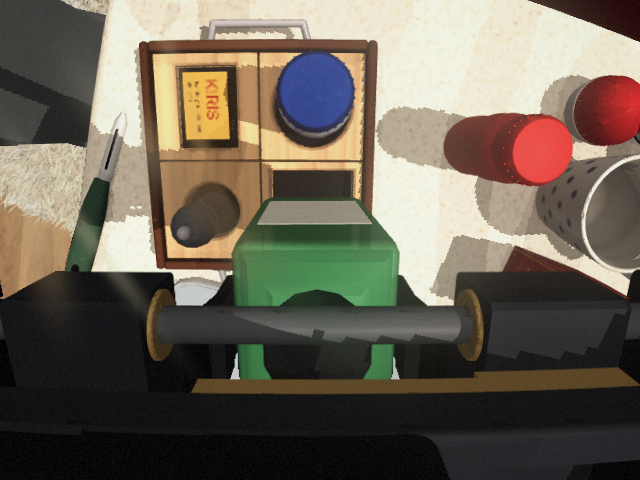

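Everything lines up: the square pocket (px 312,185) is below the bottle, and the mill and shaker are standing. I'll lower the bottle slowly.

Emit:
send_rows(deltas="-0.8 -0.3 36 0 0 0 0; -0.8 -0.3 36 0 0 0 0; -0.8 0 30 0 0 0 0; 0 0 10 0 0 0 0; 0 0 8 0 0 0 0; 0 0 6 0 0 0 0; 0 0 4 0 0 0 0; 0 0 3 0 0 0 0; 0 0 0 0 0 0 0")

```text
time: 34.55
position: [0.576, -0.062, 0.1545]
tool_rot: [0.612, 0.791, 0.0, 0.0]
ft_force: [-0.4, 0.6, -4.3]
grip_width: 0.0558
grip_force: 34.9
```

Emit:
send_rows(deltas="0 0 1 0 0 0 0; 0 0 0.7 0 0 0 0; 0 0 0.5 0 0 0 0; 0 0 0 0 0 0 0")

```text
time: 35.05
position: [0.5761, -0.0623, 0.1531]
tool_rot: [0.612, 0.791, 0.0, 0.0]
ft_force: [-2.1, 0.0, 4.0]
grip_width: 0.0558
grip_force: 34.9
```

Floor contact: the force changed from -4 to +4 N. Release and retreat.

Emit:
send_rows(deltas="0 0 0 0 0 0 0.78; 0 0 0 0 0 0 0.78; 0 0 0 0 0 0 0.78; 0 0 0 0 0 0 0.78; 0 0 -20 0 0 0 0.78; 0 0 -50 0 0 0 0.78; 0 0 -60 0 0 0 0.9; 0 0 -60 0 0 0 0.9; -40 -20 0 0 0 0 0.9; -50 -20 0 0 0 0 0.9")

```text
time: 36.3
position: [0.5599, -0.1592, 0.3437]
tool_rot: [0.611, 0.792, 0.0, 0.001]
ft_force: [0.1, -0.7, -0.6]
grip_width: 0.0778
grip_force: 0.0
```

Emit:
send_rows(deltas="-55 -20 0 0 0 0 0.9; -40 -20 0 0 0 0 0.9; 0 0 0 0 0 0 0.9; 0 0 0 0 0 0 0.9; 0 0 0 0 0 0 0.9; 0 0 0 0 0 0 0.9")

```text
time: 37.05
position: [0.5453, -0.2599, 0.3423]
tool_rot: [0.611, 0.791, 0.0, -0.0]
ft_force: [-0.1, -0.5, 0.3]
grip_width: 0.0782
grip_force: 0.0
```

Run:
```python
from h import *
for cam in ("top","wrist","side"):
  c=robot.camera(cam)
  save(c,"end_"+cam)
  for t,lo in (("oil_mid",.135),("mill_mid",.1),("salt_mid",.135),("matches_mid",.034),("soap_mid",.2),("jar_mid",.1)):
   for r in robot.cut_out(cam,t)[:2]:
    P,_,_=pts(c,r["region"]); Q=P[(P[:,2]>lo)&(P[:,2]<.25)]
    if len(Q)>5: b=cv2.minAreaRect((Q[:,:2]*1e3).astype(np.float32)); print(cam,t,round(r["p"],2),np.round(b[0],1),np.round(b[1],1),np.round(np.percentile(Q[:,2],[50,98]),3))
```

```text
top oil_mid 0.75 [571.7 -53.9] [28.2 30.1] [0.142 0.146]
top salt_mid 0.66 [552.6  32.2] [45.1 41.5] [0.143 0.148]
top matches_mid 0.52 [467.    9.1] [35.3 51.4] [0.04  0.045]
top soap_mid 0.61 [385.6 343.8] [26.6 28.6] [0.208 0.232]
top jar_mid 0.61 [418.9 215.6] [44.2 42.7] [0.106 0.11 ]
side oil_mid 0.59 [553.6 -24.1] [29.  93.1] [0.14  0.143]
side oil_mid 0.4 [387.4 350.9] [35.9 60.4] [0.165 0.227]
side mill_mid 0.81 [488.2 -72.9] [15.6 15.1] [0.103 0.114]
side mill_mid 0.71 [388.4 351.4] [35.1 64.4] [0.155 0.226]
side salt_mid 0.67 [553.1  34. ] [44.2 40.8] [0.141 0.145]
side matches_mid 0.66 [469.3   9.6] [34.6 61.2] [0.038 0.041]
side soap_mid 0.75 [386.9 348.6] [26.4 24.9] [0.206 0.228]
side jar_mid 0.93 [401.4 265.5] [ 43. 151.] [0.104 0.107]
```

View pics/end_top.png

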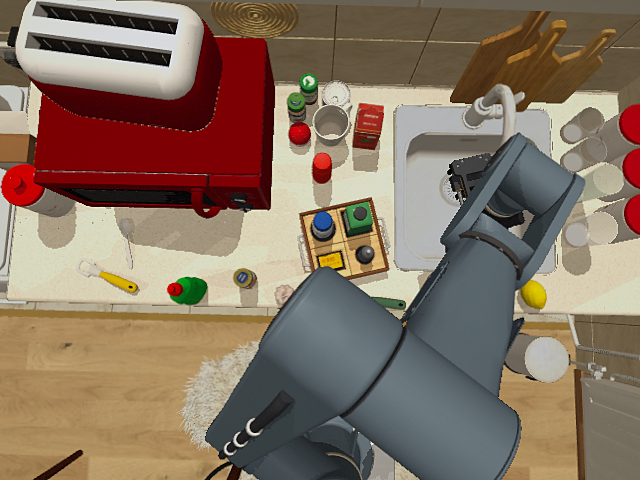

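The top view shows all four items in their pockets at the right heights: oil (358,216), salt (322,224), matchbox (330,261) and mill (366,254). The soap and jar have not moved.

```bash
python3 -c "
from rig import robot
print(robot.hand_in())"
```

```text
the job is handed in; nothing more can be done
None
```

I handed the job in at about 37 s: the oil bottle, salt shaker, pepper mill and matchbox are in their own pockets at floor depth, and the washing-up liquid and spice jar are where they were; the hand-in returned no verdict.

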